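Centre-punch the bar through the jig's red hole

TASK

Take the automatic centre punch out of its wooden holder, put its nose upright down the red-ringed hole of the marking jig and press it straight down on the steel bar inside until it trips with a snap, then stop pressing at once: never push it on hard against its stop or lean hard on the jig, and trip it nowhere else. Then lower the punch back into its holder, fully down and upright, before you let go, and leave the things lying around where they are.

Things in the scene. Friction and masses are not known exactly. Their poses are not given: they have to be found in the camera images.
- punch_grip (a point): Centre of the brass-coloured round sleeve of the centre punch (loose, 140 g), to be gripped here: 24 mm in diameter, 50 mm long, under a dark cap 16 mm high. z: up along the punch. Under the sleeve: barrel 14 mm in diameter, 23 mm long, 7 mm taper, then the nose, 6 mm in diameter, 40 mm long. With the nose out its point lies 97 mm below this point. It starts standing in the holder.
- punch_tip (a point): The pointed tip of the punch's nose (the last 5 mm are conical); it moves up into the barrel with the nose. z runs up along the punch.
- punch_nose (a joint): Nose pushed up into the punch, m: 0 = out, 0.0085 = solid stop. Its spring resists with 1 N at first, soon 8 N, rising to a peak of about 13 N at 0.003, where it trips: the resistance falls to 9 N at 0.006 and 3 N at 0.008, then comes the stop, where force shoots up. Tripped for sure beyond 0.006. Off the work the nose springs out again.
- red_hole (a point): Mouth of the red-ringed hole, its centre, in the deck top of the jig, 52 mm above the bench, 50 mm from the jig's middle along its long side (+y). z up. Plain hole 10 mm in diameter through the 8 mm deck. The bar beneath differs from job to job: its upper face lies 8 to 28 mm below this point, which has to be felt.
- jig: Fixed aluminium marking jig, 70x170x52 mm, y along the long side; origin at the middle of its underside on the bench. Three holes in a row, the other two ringed in dark grey. Two black thumb screws stand out 15 mm from one side.
- bar: Fixed dark steel bar, 42 mm wide, 230 mm long, lengthwise in the tunnel under the jig's deck, 30 mm out at each end. Its origin lies on its centre line, deep below its upper face, and is of use for x and y only.
- punch: The whole punch, 136 mm long; origin at the point of the fully extended nose, z up along the punch.
- holder: The fixed wooden holder block, 64x64x80 mm, on a dark foot 84x84x10 mm; origin at the middle of its underside.
- holder_mouth (a point): Centre of the mouth of the holder's vertical hole, in its top face 80 mm above the bench. The hole is 17 mm in diameter and goes right down; the punch's sleeve rests on the rim, so that punch_grip stands 27 mm above this point when the punch is home.
- tape_roll: Bystander, loose: roll of masking tape, 100 mm across, 25 mm high; origin at the middle of its underside.
- sander: Bystander, loose: brown sanding block, 60x110x35 mm; origin at the middle of its underside.
- offcut: Bystander, loose: wooden offcut, 45x140x20 mm; origin at the middle of its underside.
Things that resemble listed ones, but are neither listed nor needed, are in the scene too. There is more than one size of the holder; the job needs the larger.

How it is judged:
By the outcome, as a careful person would: the job done as asked, in the order asked, and still so for the second after the job is handed in, with the robot touching nothing.
It also fails if it takes over 61 s, if anything falls off the work surface, if the arm or the gripper's body presses on something with over 40 N, if the wrist force passes 120 N, or if a joint passes its speed limit or range.

ROBOT

A 7-joint arm with a two-finger parallel gripper is mounted at the origin on a cart in front of the work surface, level with it; the furniture and walls round the work are solid. World frame = base frame: x ahead of the robot, y to its left, z up, the work surface at z = 0. Lengths are in m, angles in rad, forces in N, time in s.
With the tool pointing down it reaches from about 0.425 to 0.925 m from the base axis. Payload 6.8 kg.
Tool frame: the origin (TCP) lies midway between the tips of the shut fingers; the grasp point (between the pads) lies 19 mm behind it; z points along the fingers, y is the direction in which the jaws open and shut (so a half turn about z gives the same grasp; the last joint's range is limited). The gripper opens to 85 mm and grips with 20 to 120 N. Pads are 22 mm wide; open, the fingers measure 114 mm over their backs; the gripper's body (76 mm by 85 mm) begins 54 mm behind the grasp point. The pads swing forward as they close: fully open they stand 13 mm farther back than shut.
Start: joints at [-1.455, 0.477, 0.022, 1.555, -0.011, 1.109, -0.083], TCP at [0.15, 0.658, 0.231] pointing down, gripper open.
Joint ranges: [-2.96, 2.96], [-0.34, 2.1], [-1.41, 1.46], [0.24, 2.44], [-1.37, 4.51], [0.17, 1.92], [-2.96, 2.96]. Speed limits (rad/s): [2.39, 2.39, 3.14, 3.14, 3.14, 3.14, 3.14].

INTERFACE

Orientations are given as a unit quaternion [w, x, y, z].
In Python, from station import status, eyes, workorder gives the robot as it stands. The module is installed in compiled form; this text tells all that it offers.
- The arm moves only by the shell command python3 -m jog 'ROWS' [FORCE]. ROWS is text: rows parted by semicolons, each of 7 numbers parted by spaces: the shift along the tool's x, y, z in m, then the turn, a rotation vector about the tool's x, y, z in degrees, then the finger opening in m, from 0 to 0.0854. In form: dx dy dz rx ry rz jaw; .... A call has 1 to 5 rows; each row is the pose to reach, as a shift and turn from the pose commanded when the call began, along the tool's axes at that moment; what a row does not reach only later rows make up. A row lasts 1/10 s, in which the tool goes at most 50 mm and 8.59 degrees, less where a joint would pass 70% of its speed; a pose out of reach is approached as far as the arm can. A call with a gripper value outside its range is refused whole. The fingers move at their own pace and stop on an object; FORCE is the grip in N (left out, the last holds). Time passes only in rows, so rows that repeat a pose let the fingers close. It gives the time, the measured TCP pose, the force and the opening at its end, in the units of the state.
- status.get_obs(): the state, without advancing time (a new reading comes with each control period).
- eyes.read_camera(name): name is "scene" or "top" or "wrist"; returns a dict with "image" (420x560x3 uint8, red, green, blue), "intrinsics" (3x3 intrinsics, pixels), "position" and "orientation" of the camera in the world. Camera axes: x right, y up, looking along -z (the intrinsics and any distortion apply to the point x, -y, -z); pixel columns grow to the right and rows downward; lengths in m; the calibration is good to about 2 mm. A picture is of the moment at which its call begins. There is no depth.
- workorder.hand_in(): hands the job in, once; it reports no verdict.
The state is a dict: "t": time; "q": joint angles; "joint_vel": joint speeds; "joint_torque": joint torques, N m; "eef_pos": TCP position; "tool_rot": TCP orientation; "contact_force": force on the tool from outside, world axes, zero at the start; "torque": the same for the moment, N m; "gripper_width": opening from 0.0 (shut) to 1.0 (fully open).
Only numpy, scipy, OpenCV 4.12 (cv2) and the standard library are available. Lean on these libraries where they do the work, as an engineer would, in place of code of your own. Each camera call takes 0.05 s, during which the arm holds its last target.

## Working session

There is one attempt and no reset: what is moved stays moved. The work goes in short steps, Python scripts to look and compute and a shell command to move; the robot and the scene stay as the last step left them, time stands still between calls to the robot, and variables do not carry over. Pictures are saved under pics/ and viewed, and the job is handed in when it is done.

```bash
mkdir -p pics; ls; cat > h.py <<'E'
import numpy as np, cv2
from station import status, eyes, workorder
from scipy.spatial.transform import Rotation as R
def snap(n,f):
    c=eyes.read_camera(n); cv2.imwrite(f'pics/{f}.png',c['image'][:,:,::-1]); 
    np.savez(f'pics/{f}.npz',K=c['intrinsics'],p=c['position'],o=c['orientation'],im=c['image'],**({'d':c['distortion']} if 'distortion' in c else {}))
    return c
def load(f): return np.load(f'pics/{f}.npz')
def Rm(o): return R.from_quat(o,scalar_first=True).as_matrix()
def ray(f,u,v):
    c=load(f); K=c['K']
    d=np.array([(u-K[0,2])/K[0,0],-(v-K[1,2])/K[1,1],-1]); return c['p'],Rm(c['o'])@d
def atz(f,u,v,z):
    p,d=ray(f,u,v); return p+d*(z-p[2])/d[2]
def proj(f,X):
    c=load(f); x=Rm(c['o']).T@(np.array(X)-c['p']); K=c['K']
    return K[0,2]+K[0,0]*x[0]/-x[2], K[1,2]+K[1,1]*(-x[1])/-x[2]
def crop(f,u0,v0,u1,v1,s,out):
    im=load(f)['im'][v0:v1,u0:u1,::-1]; cv2.imwrite(f'pics/{out}.png',cv2.resize(im,None,fx=s,fy=s,interpolation=cv2.INTER_CUBIC))
E
python3 - <<'E'
from h import *
for n in ['scene','top','wrist']:
    c=snap(n,n+'0'); print(n,[k for k in c],c['intrinsics'],c['position'],c['orientation'])
print(status.get_obs())
E
```

```text
pics
scene ['image', 'intrinsics', 'position', 'orientation'] [[385.26604205   0.         282.21583827]
 [  0.         385.26604205 209.12743468]
 [  0.           0.           1.        ]] [0.00859711 0.45459497 0.52794092] [-0.3683457  -0.21612348  0.44096315  0.78940711]
top ['image', 'intrinsics', 'position', 'orientation'] [[472.97672866   0.         279.44715522]
 [  0.         472.97672866 205.42714239]
 [  0.           0.           1.        ]] [ 0.40519561 -0.02793988  1.28260512] [ 0.71218115  0.06091422 -0.06439007 -0.69637733]
wrist ['image', 'intrinsics', 'position', 'orientation'] [[294.97494587   0.         278.70375095]
 [  0.         294.97494587 205.26952997]
 [  0.           0.           1.        ]] [0.06929158 0.67606552 0.37293946] [ 0.7712839  -0.12659156 -0.10024082  0.61566834]
{'t': 0.15, 'q': array([-1.45510081,  0.47765829,  0.02237526,  1.55617939, -0.01149698,
        1.10930378, -0.08309418]), 'joint_vel': array([ 0.000593  ,  0.00106222, -0.00107027, -0.00431995,  0.000242  ,
       -0.00095371,  0.00010133]), 'joint_torque': array([ 2.78855441e-03, -5.96929801e+01,  1.61028083e+00, -2.81491864e+01,
        1.26615798e-02,  6.53062627e-03, -3.47294110e-05]), 'eef_pos': array([0.14972922, 0.65773341, 0.23053637]), 'tool_rot': array([-2.12951751e-05,  1.11664360e-01,  9.93745725e-01, -7.09790604e-04]), 'contact_force': array([-0.35964303, -0.27959147, -1.34890992]), 'torque': array([0.02096184, 0.00384571, 0.00488072]), 'gripper_width': 1.0020803953947957}
```

View pics/scene0.png

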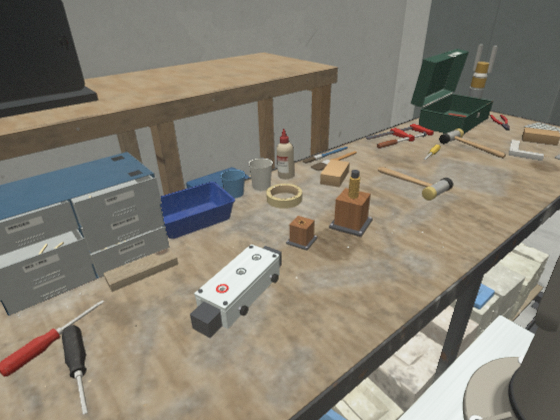

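View pics/top0.png

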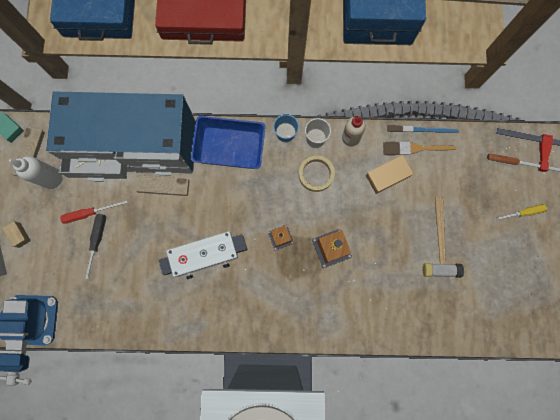

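View pics/wrist0.png

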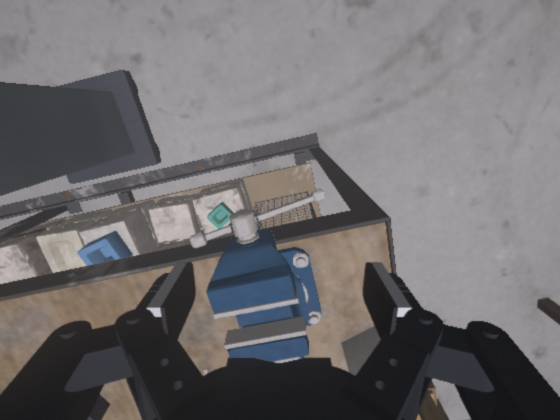

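The holder candidates are the large brown block with the punch (scene (352,208), top (333,247)) and the small one (scene (302,230), top (281,236)). The large one fits, since it carries the punch and has the bigger foot. The jig's red ring is at scene (222,289) and top (183,259). I'll confirm all of this in enlarged crops.

```bash
python3 - <<'E'
from h import *
crop('top0',150,200,370,300,3.6,'ctop'); crop('scene0',270,160,390,260,6,'cscene'); crop('scene0',185,235,305,335,6,'cjig')
for X in [(0.425,0.138,0)]: print(proj('top0',X))
print(atz('top0',183,259,.052),atz('scene0',222,289,.052))
print(atz('top0',338,243,.15),atz('scene0',355,174,.15))
E
```

```text
(np.float64(214.30731596783266), np.float64(281.31960012672346))
[0.47940112 0.21480459 0.052     ] [0.47892743 0.21688073 0.052     ]
[ 0.51997544 -0.17383171  0.15      ] [ 0.50512319 -0.15470583  0.15      ]
```

View pics/ctop.png

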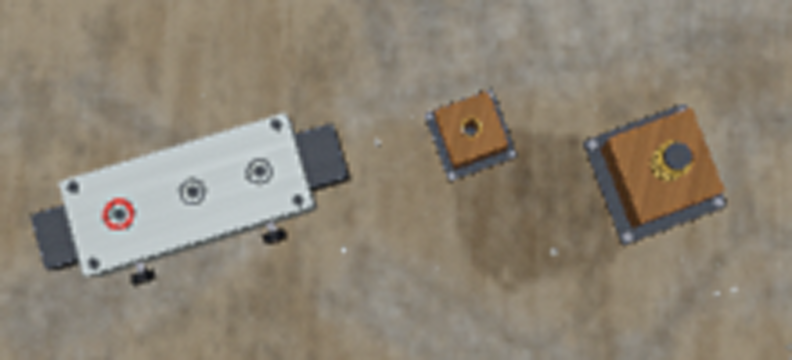

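View pics/cscene.png

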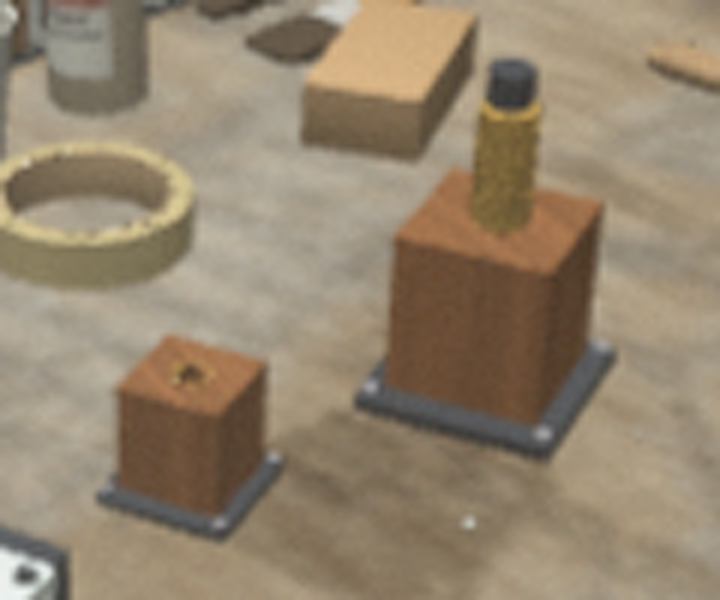

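View pics/cjig.png

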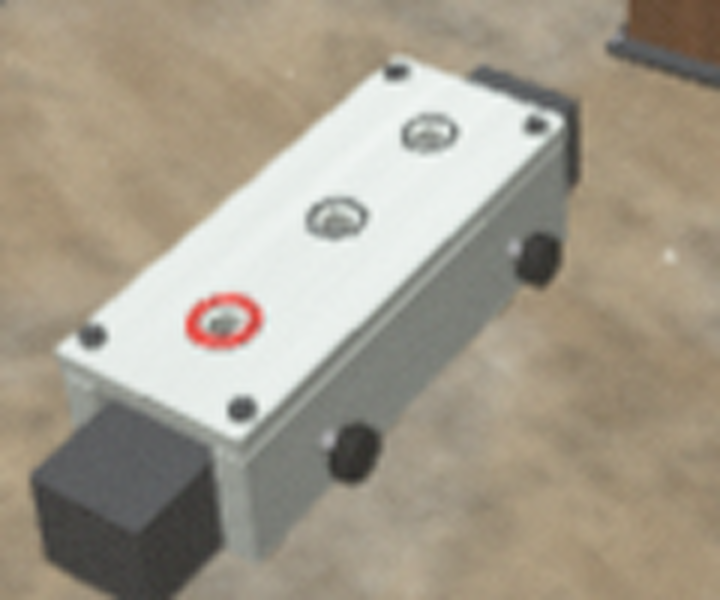

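The crops confirm it. The large holder carries the brass punch with its dark cap (cap top at scene (355.5,171), top (338.6,243.6)). The red ring is the left-hand hole at scene (222.3,288.3), top (182.9,259.4).

```bash
python3 - <<'E'
from h import *
T=lambda a,b:(150+a/3.6,200+b/3.6); S=lambda a,b:(270+a/6,160+b/6); J=lambda a,b:(185+a/6,235+b/6)
print('red',atz('top0',*T(118.5,214),.052),atz('scene0',*J(224,320),.052))
print('cap',atz('top0',*T(679,157),.148),atz('scene0',*S(513,68),.148))
a=[atz('top0',*T(*q),.08) for q in [(606,140),(686,107),(724,190),(640,225)]]
b=[atz('scene0',*S(*q),.08) for q in [(458,170),(602,205),(553,273),(397,237)]]
for l in (a,b):
    print('holder',np.mean(l,0)); l=np.array(l); print(np.linalg.norm(np.roll(l,-1,0)-l,axis=1), [np.degrees(np.arctan2(*(np.roll(l,-1,0)-l)[i,[1,0]])) for i in range(4)])
# jig axis: third grey hole
print('grey',atz('top0',*T(260,171),.052),atz('scene0',*J(429,133),.052))
print('ax',[np.degrees(np.arctan2(*(atz(f,*p,.052)-atz(f,*q,.052))[[1,0]])) for f,p,q in [('top0',T(118.5,214),T(260,171)),('scene0',J(224,320),J(429,133))]])
o=status.get_obs();print(R.from_quat(o['tool_rot'],scalar_first=True).as_matrix())
E
```

```text
red [0.47825278 0.21495369 0.052     ] [0.48001271 0.21551132 0.052     ]
cap [ 0.51873898 -0.1755596   0.148     ] [ 0.51612759 -0.16911823  0.148     ]
holder [ 0.51943374 -0.17379079  0.08      ]
[0.06197775 0.06421452 0.0646191  0.06419586] [np.float64(-66.36500720292666), np.float64(-155.35798650401244), np.float64(113.61143306422532), np.float64(22.28468774361725)]
holder [ 0.51807648 -0.1732788   0.08      ]
[0.0611487  0.05951867 0.06251683 0.06268259] [np.float64(-159.984573847735), np.float64(111.76801637110607), np.float64(22.93981588523626), np.float64(-69.49683827051072)]
grey [0.51140675 0.11472211 0.052     ] [0.51238856 0.11624272 0.052     ]
ax [np.float64(108.30285476903967), np.float64(108.06342304640954)]
[[-9.75062140e-01  2.21931931e-01 -2.00840606e-04]
 [ 2.21931992e-01  9.75061134e-01 -1.40594693e-03]
 [-1.16192649e-04 -1.41545858e-03 -9.99998991e-01]]
```

```bash
cat >> h.py <<'E'
def plan(target):
    o=status.get_obs(); M=Rm(o['tool_rot']); d=M.T@(np.array(target)-o['eef_pos'])
    # rotation to x=-X,y=+Y,z=-Z
    W=np.diag([-1.,1,-1]); rv=np.degrees(R.from_matrix(M.T@W).as_rotvec())
    print('t',o['t'],'shift',d.round(4),'dist',np.linalg.norm(d).round(3),'rot',rv.round(2),'pos',o['eef_pos'].round(4),'F',o['contact_force'].round(1))
E
python3 -c "
from h import *
plan((.44,.36,.25))"
```

```text
t 0.15 shift [-0.3491 -0.2259 -0.0191] dist 0.416 rot [ -0.08  -0.   -12.82] pos [0.1497 0.6577 0.2305] F [-0.4 -0.3 -1.3]
```

```bash
python3 -m jog '-0.04 -0.026 -0.002 0 0 -3 0.085; -0.08 -0.052 -0.005 0 0 -6 0.085; -0.12 -0.078 -0.008 0 0 -9 0.085; -0.16 -0.104 -0.01 0 0 -12 0.085; -0.2 -0.13 -0.012 -0.08 0 -12.8 0.085'; python3 -c "
from h import *
plan((.44,.36,.25));print(status.get_obs()['q'])"
```

```text
t: 0.65
eef_pos: [0.317, 0.4854, 0.2433]
tool_rot: [0.0, -0.001, 1.0, 0.001]
contact_force: [-0.0, 1.4, -0.4]
gripper_width: 0.997
t 0.65 shift [-0.1228 -0.1255 -0.0069] dist 0.176 rot [0.07 0.   0.07] pos [0.317  0.4854 0.2433] F [-0.   1.4 -0.4]
[-1.12873219  0.3085186   0.03648455  1.77904046 -0.01335086  1.0530783
  0.48472466]
```

```bash
python3 -m jog '-0.013 -0.044 0 0 0 0 0.085; -0.026 -0.088 0 0 0 0 0.085; -0.039 -0.132 0 0 0 0 0.085; -0.052 -0.176 0 0 0 0 0.085; -0.065 -0.22 0 0 0 0 0.085' && python3 -m jog '-0.013 -0.044 0 0 0 0 0.085; -0.026 -0.088 0 0 0 0 0.085; -0.039 -0.132 0 0 0 0 0.085; -0.052 -0.176 0 0 0 0 0.085; -0.065 -0.22 0 0 0 0 0.085' && python3 -m jog '-0.014 -0.044 0 0 0 0 0.085; -0.028 -0.088 0 0 0 0 0.085; -0.042 -0.132 0 0 0 0 0.085; -0.06 -0.176 0 0 0 0 0.085; -0.071 -0.215 0 0 0 0 0.085'; python3 - <<'E'
from h import *
plan((.5185,-.174,.25)); c=snap('wrist','w1'); print(c['position']); plan((.5185,-.174,.25))
E
```

```text
t: 1.15
eef_pos: [0.381, 0.265, 0.2429]
tool_rot: [0.0, 0.0, 1.0, 0.001]
contact_force: [1.5, 0.9, 0.5]
gripper_width: 0.997
t: 1.65
eef_pos: [0.4458, 0.0451, 0.2428]
tool_rot: [0.0, 0.0, 1.0, 0.001]
contact_force: [1.1, 0.5, 0.0]
gripper_width: 0.993
t: 2.15
eef_pos: [0.5173, -0.1702, 0.2424]
tool_rot: [0.0, 0.0, 1.0, 0.0]
contact_force: [0.3, 0.7, 0.1]
gripper_width: 0.997
t 2.15 shift [-0.0012 -0.0038 -0.0076] dist 0.009 rot [ 0.06  0.04 -0.04] pos [ 0.5173 -0.1702  0.2424] F [0.3 0.7 0.1]
[ 0.43477081 -0.17033806  0.38491255]
t 2.2 shift [-0.0008  0.0034 -0.007 ] dist 0.008 rot [-0.22  0.14 -0.43] pos [ 0.5177 -0.1774  0.243 ] F [ 2.  -5.9  1.8]
```

View pics/w1.png

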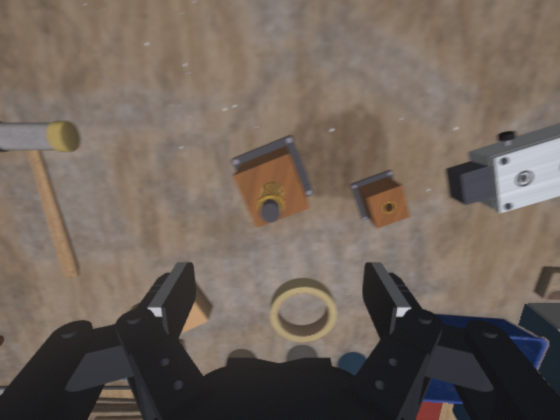

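The wrist view shows the punch cap at about (270,210), between the fingers. The arm was still settling in that frame, so I'll take another.

```bash
python3 -m jog '0 0 0 0 0 0 0.085; 0 0 0 0 0 0 0.085; 0 0 0 0 0 0 0.085' ; python3 - <<'E'
from h import *
plan((.5185,-.174,.25)); c=snap('wrist','w2'); print(c['position']); plan((.5185,-.174,.25))
crop('w2',210,120,330,240,6,'cw2')
E
```

```text
t: 2.5
eef_pos: [0.5165, -0.1664, 0.2422]
tool_rot: [-0.0, -0.001, 1.0, 0.001]
contact_force: [-0.1, 0.3, 0.7]
gripper_width: 0.99
t 2.5 shift [-0.002  -0.0076 -0.0078] dist 0.011 rot [ 0.13 -0.02  0.1 ] pos [ 0.5165 -0.1664  0.2422] F [-0.1  0.3  0.7]
[ 0.43408061 -0.16687838  0.38473364]
t 2.55 shift [-0.0019 -0.0076 -0.0077] dist 0.011 rot [ 0.13 -0.01  0.11] pos [ 0.5166 -0.1664  0.2423] F [-0.3 -0.7 -0.4]
```

View pics/cw2.png

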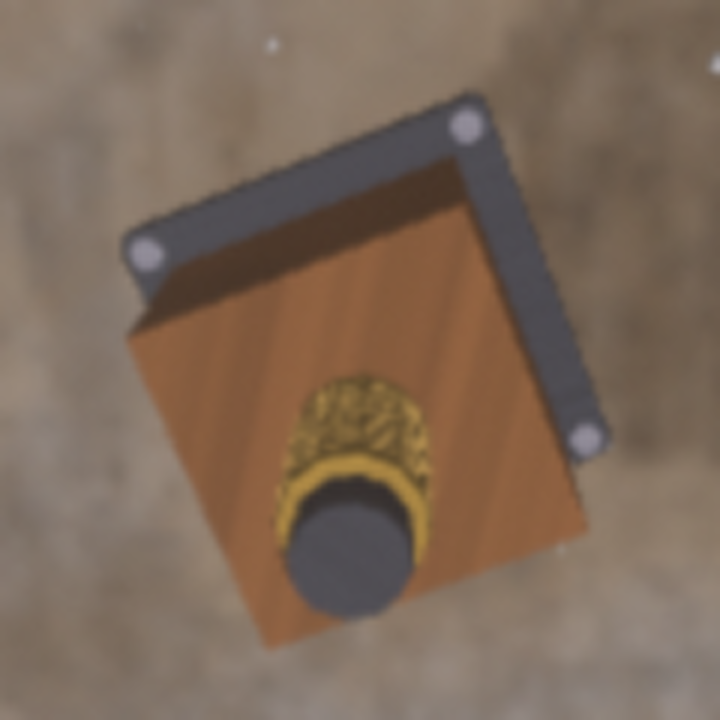

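```bash
python3 - <<'E'
from h import *
W=lambda a,b:(210+(a+.5)/6-.5,120+(b+.5)/6-.5)
print('cap',atz('w2',*W(350,554),.148))
l=[atz('w2',*W(*q),.08) for q in [(128,338),(465,205),(588,530),(268,648)]]; print('holder',np.mean(l,0))
for z in (.08,.148): print(np.array(proj('w2',(.5185,-.174,z))))
E
```

```text
cap [ 0.51955323 -0.17527859  0.148     ]
holder [ 0.52159889 -0.17526632  0.08      ]
[271.13251074 189.41392058]
[269.40576654 210.75468812]
```

```bash
python3 -m jog '-0.0025 -0.0085 0.03 0.1 0 0.1 0.085; -0.0025 -0.0085 0.06 0.1 0 0.1 0.085;-0.0025 -0.0085 0.08 0.1 0 0.1 0.085; -0.0025 -0.0085 0.08 0.1 0 0.1 0.085' 40; python3 - <<'E'
from h import *
plan((.519,-.175,.090));
E
```

```text
t: 2.95
eef_pos: [0.5173, -0.1745, 0.16]
tool_rot: [-0.003, 0.0, 1.0, 0.0]
contact_force: [-0.1, 0.0, 0.1]
gripper_width: 0.998
t 2.95 shift [-0.002  -0.0006  0.07  ] dist 0.07 rot [ 0.06 -0.29 -0.01] pos [ 0.5173 -0.1745  0.16  ] F [-0.1  0.   0.1]
```

```bash
python3 -m jog '-0.001 -0.0005 0.025 0 0 0 0.085; -0.002 -0.0005 0.045 0 0 0 0.085;-0.002 -0.0005 0.06 0 0 0 0.085; -0.002 -0.0005 0.069 0 0 0 0.085; -0.002 -0.0005 0.069 0 0 0 0.085' 40; python3 - <<'E'
from h import *
plan((.519,-.175,.090)); snap('scene','s1'); c=snap('wrist','w3'); plan((.519,-.175,.090)); crop('s1',270,100,450,260,4,'cs1')
E
```

```text
t: 3.45
eef_pos: [0.5209, -0.1766, 0.093]
tool_rot: [-0.0, 0.001, 1.0, -0.0]
contact_force: [0.4, 0.0, -0.1]
gripper_width: 0.992
t 3.45 shift [0.0019 0.0016 0.003 ] dist 0.004 rot [-0.   -0.05 -0.1 ] pos [ 0.5209 -0.1766  0.093 ] F [ 0.4  0.  -0.1]
t 3.55 shift [0.0027 0.0021 0.0041] dist 0.005 rot [-0.03  0.06 -0.12] pos [ 0.5217 -0.1771  0.0941] F [ 0.3 -1.  -0.3]
```

View pics/cs1.png

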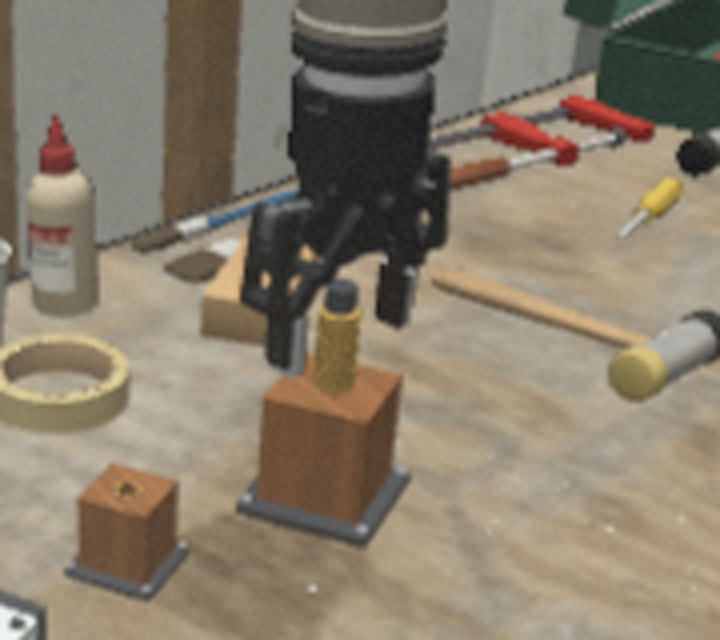

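View pics/w3.png

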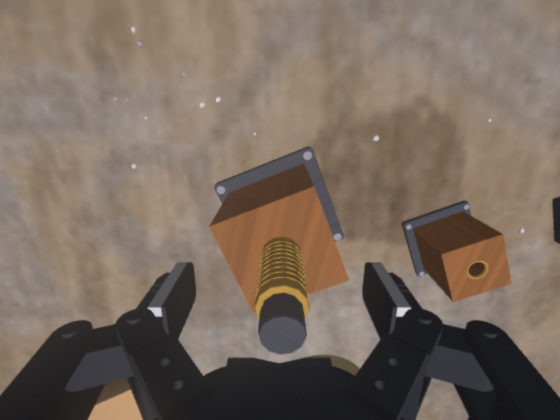

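```bash
python3 -m jog '0.001 0.001 0.002 0 0 0 0.085;0.001 0.001 0.002 0 0 0 0.085;0.001 0.001 0.002 0 0 0 0.085' 40; python3 - <<'E'
from h import *
plan((.519,-.175,.090)); c=snap('wrist','w4'); plan((.519,-.175,.090)); crop('w4',220,220,340,360,5,'cw4')
E
```

```text
t: 3.85
eef_pos: [0.5204, -0.176, 0.0918]
tool_rot: [0.0, 0.001, 1.0, -0.0]
contact_force: [-0.7, 1.4, 0.4]
gripper_width: 0.992
t 3.85 shift [0.0014 0.001  0.0018] dist 0.002 rot [-0.02  0.05 -0.12] pos [ 0.5204 -0.176   0.0918] F [-0.7  1.4  0.4]
t 3.9 shift [0.0014 0.001  0.0017] dist 0.002 rot [-0.02  0.04 -0.13] pos [ 0.5204 -0.176   0.0917] F [-0.2  0.5  0. ]
```

View pics/cw4.png

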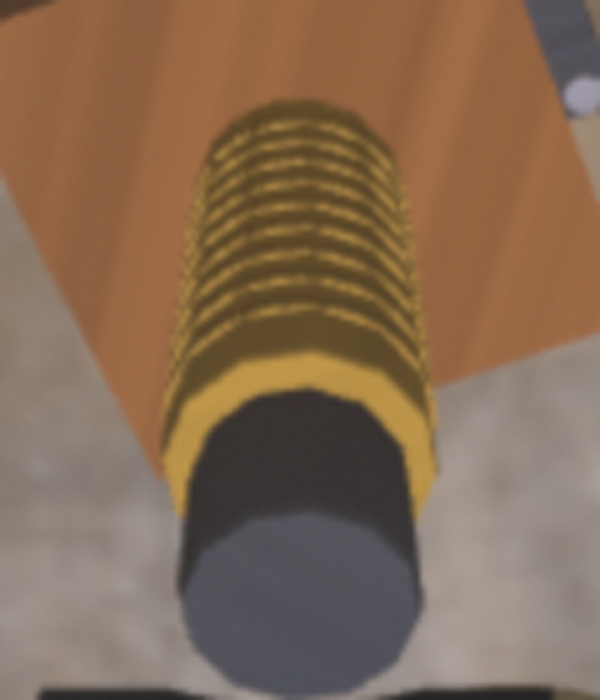

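```bash
python3 - <<'E'
from h import *
print(atz('w4',280.2,340.7,.148)); print(atz('w4',220+299/5,220+350/5,.132))
print(proj('w4',(.519,-.175,.148)),proj('w4',(.519,-.175,.132)))
E
```

```text
[ 0.51904481 -0.17534944  0.148     ]
[ 0.50847917 -0.17542994  0.132     ]
(np.float64(281.1573019640925), np.float64(340.6001127322497)) (np.float64(280.85324415622705), np.float64(311.62206446292316))
```

```bash
python3 -m jog '0.0014 0.0007 0.001 0 0 -0.1 0.085;0.0014 0.0007 0.001 0 0 -0.1 0.02;0.0014 0.0007 0.001 0 0 -0.1 0.0;0.0014 0.0007 0.001 0 0 -0.1 0.0;0.0014 0.0007 0.001 0 0 -0.1 0.0' 25; python3 -m jog '0 0 0 0 0 0 0;0 0 0 0 0 0 0;0 0 0 0 0 0 0' 80;  python3 - <<'E'
from h import *
plan((.519,-.175,.090)); c=snap('wrist','w5'); plan((.519,-.175,.090)); 
E
```

```text
t: 4.4
eef_pos: [0.5189, -0.1753, 0.0904]
tool_rot: [0.0, 0.0, 1.0, -0.0]
contact_force: [0.2, 0.3, -0.2]
gripper_width: 0.325
t: 4.7
eef_pos: [0.5189, -0.1753, 0.0906]
tool_rot: [0.0, 0.0, 1.0, -0.0]
contact_force: [-1.6, 0.7, 4.3]
gripper_width: 0.262
t 4.7 shift [-0.0001  0.0003  0.0006] dist 0.001 rot [-0.02  0.02 -0.03] pos [ 0.5189 -0.1753  0.0906] F [-1.6  0.7  4.3]
t 4.75 shift [-0.0001  0.0003  0.0006] dist 0.001 rot [-0.02  0.02 -0.03] pos [ 0.5189 -0.1753  0.0906] F [-1.1  0.5  4.2]
```

View pics/w5.png

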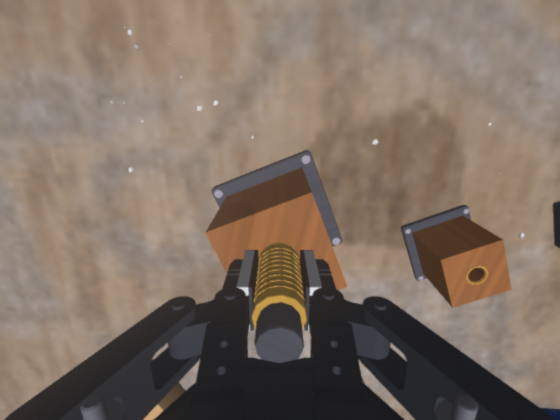

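```bash
python3 -m jog '0 0 -0.01 0 0 0 0;0 0 -0.03 0 0 0 0;0 0 -0.055 0 0 0 0;0 0 -0.08 0 0 0 0;0 0 -0.1 0 0 0 0';  python3 - <<'E'
from h import *
plan((.479,.215,.20)); 
E
```

```text
t: 5.25
eef_pos: [0.5189, -0.1754, 0.192]
tool_rot: [0.0, 0.0, 1.0, -0.0]
contact_force: [0.5, 0.1, -1.4]
gripper_width: 0.264
t 5.25 shift [ 0.0401  0.3904 -0.0082] dist 0.392 rot [-0.04  0.05 -0.03] pos [ 0.5189 -0.1754  0.192 ] F [ 0.5  0.1 -1.4]
```

```bash
python3 -m jog '0.002 0.02 0 0 0 0 0;0.006 0.06 0 0 0 0 0;0.01 0.1 0 0 0 0 0;0.0145 0.14 0 0 0 0 0;0.0185 0.18 0 0 0 0 0' && python3 -m jog '0.004 0.04 0 0 0 0 0;0.008 0.08 0 0 0 0 0;0.0125 0.12 0 0 0 0 0;0.0165 0.16 0.01 0 0 0 0;0.0205 0.20 0.02 0 0 0 0'; python3 -m jog '0.001 0.01 0.005 0 0 0 0;0.001 0.01 0.01 0 0 0 0;0.001 0.01 0.01 0 0 0 0;0.001 0.01 0.01 0 0 0 0'; python3 - <<'E'
from h import *
plan((.479,.215,.155)); snap('scene','s2'); snap('top','t2'); snap('wrist','w6'); plan((.479,.215,.155)); crop('s2',160,160,300,330,4,'cs2'); crop('w6',180,150,380,350,4,'cw6')
E
```

```text
t: 5.75
eef_pos: [0.4998, 0.0062, 0.1907]
tool_rot: [0.0, 0.0, 1.0, -0.0]
contact_force: [1.1, -0.2, -1.2]
gripper_width: 0.261
t: 6.25
eef_pos: [0.4797, 0.2064, 0.1707]
tool_rot: [0.001, 0.0, 1.0, 0.0]
contact_force: [0.9, 0.2, -1.5]
gripper_width: 0.258
t: 6.65
eef_pos: [0.4794, 0.2126, 0.1605]
tool_rot: [0.0, 0.002, 1.0, -0.001]
contact_force: [-0.1, -0.6, -0.6]
gripper_width: 0.263
t 6.65 shift [0.0004 0.0024 0.0055] dist 0.006 rot [-0.07  0.02 -0.2 ] pos [0.4794 0.2126 0.1605] F [-0.1 -0.6 -0.6]
t 6.8 shift [0.0005 0.0015 0.0057] dist 0.006 rot [-0.01  0.04 -0.16] pos [0.4795 0.2135 0.1607] F [ 0.8 -0.1 -1.9]
```

View pics/cs2.png

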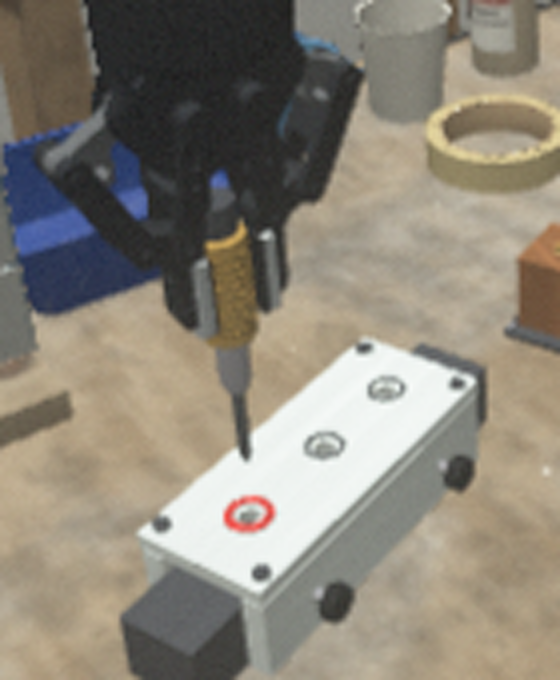

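View pics/cw6.png

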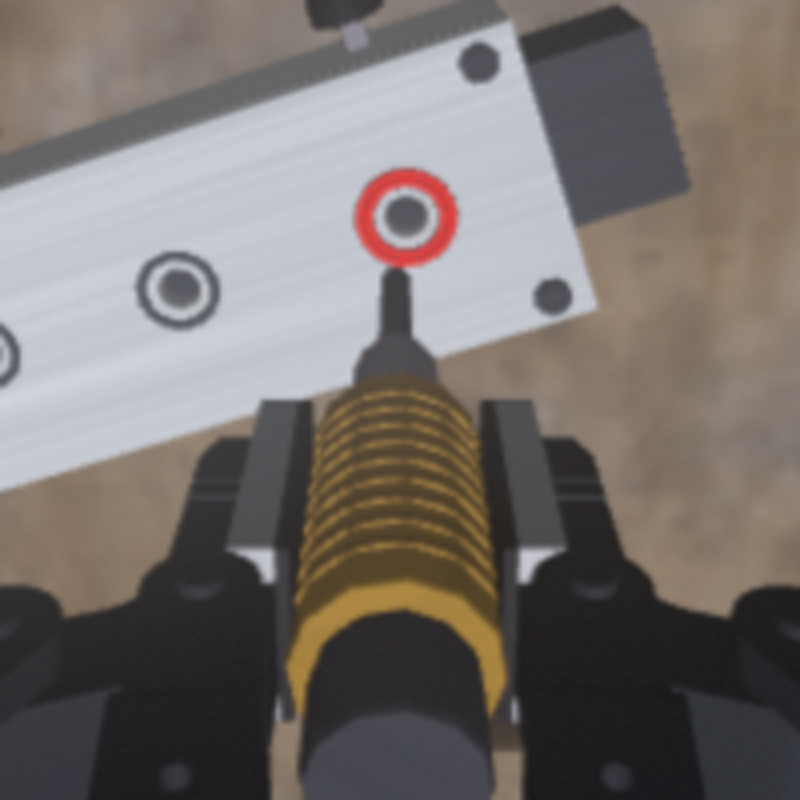

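View pics/t2.png

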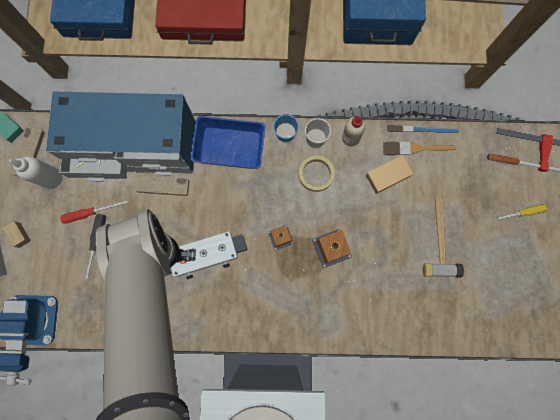

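```bash
cat >> h.py <<'E'
def tri(l):
    A=np.zeros((3,3));b=np.zeros(3)
    for f,u,v in l:
        p,d=ray(f,u,v); d=d/np.linalg.norm(d); P=np.eye(3)-np.outer(d,d); A+=P;b+=P@p
    X=np.linalg.solve(A,b); return X,[np.array(proj(f,X))-(u,v) for f,u,v in l]
E
python3 - <<'E'
from h import *
C=lambda a,b:((a+.5)/4-.5,(b+.5)/4-.5)
s=lambda a,b:np.add((160,160),C(a,b)); w=lambda a,b:np.add((180,150),C(a,b))
print('tip',tri([('s2',*s(247,461)),('w6',*w(397,266))]))
print('ring',atz('s2',*s(248,514),.052),atz('w6',*w(406,216),.052),tri([('s2',*s(248,514)),('w6',*w(406,216))]))
o=status.get_obs(); z=o['eef_pos'][2]+.019-.097
for z in (.0775,.0790,.0805): print(z,atz('s2',*s(247,461),z),atz('w6',*w(397,266),z))
print(o['eef_pos'])
E
```

```text
tip (array([0.48093302, 0.21342061, 0.08156235]), [array([0.06650075, 0.01012758]), array([0.11133807, 0.09396646])])
ring [0.48129974 0.21619262 0.052     ] [0.48006881 0.21536694 0.052     ] (array([0.48041215, 0.21589945, 0.05234118]), [array([0.38524495, 0.04515192]), array([0.59734336, 0.48157379])])
0.0775 [0.48533155 0.21130117 0.0775    ] [0.48238977 0.21332909 0.0775    ]
0.079 [0.48374399 0.21211136 0.079     ] [0.48182201 0.21332996 0.079     ]
0.0805 [0.48215644 0.21292154 0.0805    ] [0.48125424 0.21333084 0.0805    ]
[0.47952059 0.2134503  0.16071194]
```

```bash
python3 -m jog '0.0002 0.0012 0.008 0 0 -0.1 0;0.0002 0.0024 0.016 0 0 -0.15 0;0.0002 0.0024 0.022 0 0 -0.15 0;0.0002 0.0024 0.022 0 0 -0.15 0;0.0002 0.0024 0.022 0 0 -0.15 0'; python3 -m jog '0 0 0 0 0 0 0;0 0 0 0 0 0 0;0 0 0 0 0 0 0'; python3 - <<'E'
from h import *
plan((.479,.215,.155)); snap('scene','s3'); snap('wrist','w7'); plan((.479,.215,.155)); crop('s3',180,230,260,310,8,'cs3'); crop('w7',230,170,330,270,7,'cw7')
E
```

```text
t: 7.3
eef_pos: [0.4786, 0.217, 0.1379]
tool_rot: [-0.0, -0.001, 1.0, -0.0]
contact_force: [-0.0, 0.5, -1.0]
gripper_width: 0.266
t: 7.6
eef_pos: [0.4789, 0.2172, 0.1385]
tool_rot: [0.0, -0.001, 1.0, -0.0]
contact_force: [-0.1, 0.6, -0.9]
gripper_width: 0.262
t 7.6 shift [-0.0001 -0.0022 -0.0165] dist 0.017 rot [-0.    0.03  0.12] pos [0.4789 0.2172 0.1385] F [-0.1  0.6 -0.9]
t 7.7 shift [-0.0002 -0.0022 -0.0166] dist 0.017 rot [-0.01  0.02  0.13] pos [0.4788 0.2172 0.1384] F [-0.8  0.2 -1.1]
```

View pics/cs3.png

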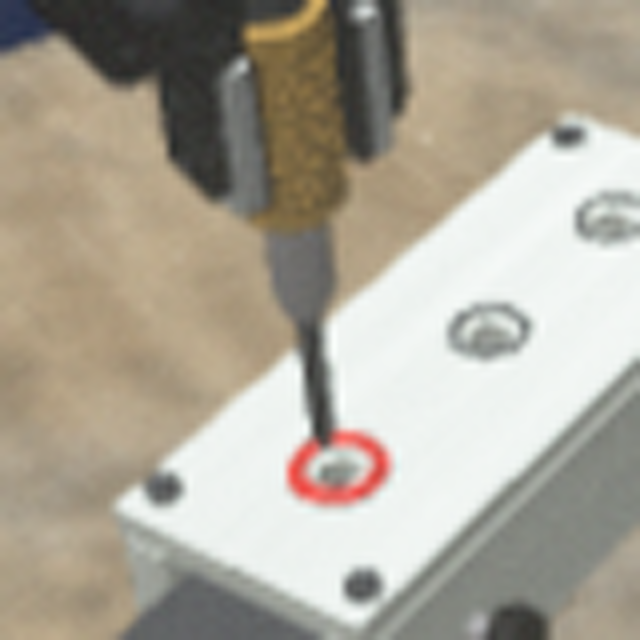

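View pics/cw7.png

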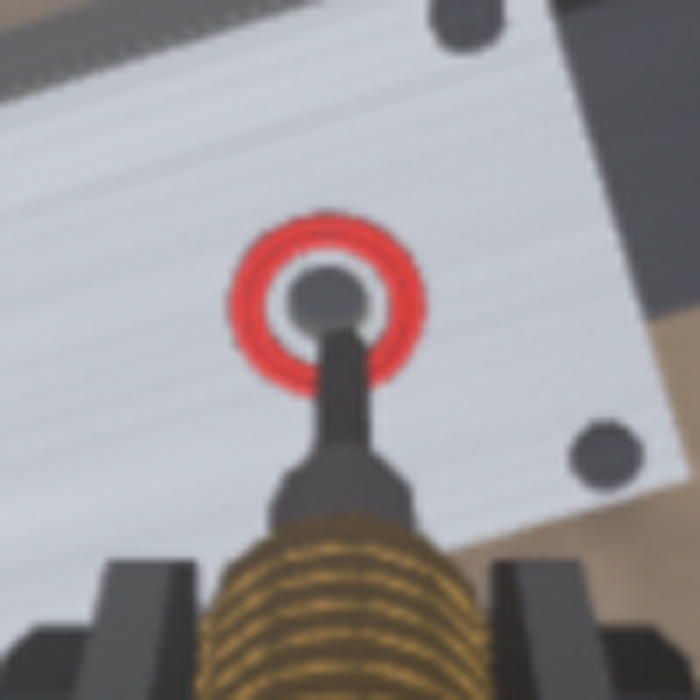

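```bash
python3 - <<'E'
from h import *
s=lambda a,b:np.add((180,230),((a+.5)/8-.5,(b+.5)/8-.5)); w=lambda a,b:np.add((230,170),((a+.5)/7-.5,(b+.5)/7-.5))
t,e=tri([('s3',*s(324,446)),('w7',*w(344,328))]);print(t,e)
r,e=tri([('s3',*s(339,467)),('w7',*w(328,304))]);print(r,e, atz('s3',*s(339,467),.052),atz('w7',*w(328,304),.052))
for z in (.056,.058,.060): print(z,atz('s3',*s(324,446),z)-atz('s3',*s(339,467),.052),atz('w7',*w(344,328),z)-atz('w7',*w(328,304),.052))
E
```

```text
[0.48072059 0.21794861 0.05995971] [array([0.44960591, 0.06953954]), array([0.75749062, 0.65299586])]
[0.4800582  0.21575272 0.0529875 ] [array([0.2131222 , 0.02914463]), array([0.35433065, 0.29853236])] [0.48135168 0.21550741 0.052     ] [0.4801589  0.21545415 0.052     ]
0.056 [0.00404441 0.00095761 0.004     ] [0.00150604 0.0018909  0.004     ]
0.058 [0.00202382 0.00196677 0.006     ] [0.00074728 0.00188851 0.006     ]
0.06 [3.23641193e-06 2.97591674e-03 8.00000000e-03] [-1.14871886e-05  1.88612004e-03  8.00000000e-03]
```

```bash
python3 -m jog '0.0007 -0.002 0 0 0 0.1 0;0.0007 -0.002 0 0 0 0.1 0;0.0007 -0.002 0.003 0 0 0.1 0;0.0007 -0.002 0.005 0 0 0.1 0;0.0007 -0.002 0.005 0 0 0.1 0'; python3 -m jog '0 0 0 0 0 0 0;0 0 0 0 0 0 0'; python3 - <<'E'
from h import *
plan((.479,.215,.155)); snap('scene','s4'); snap('wrist','w8'); plan((.479,.215,.155)); crop('s4',180,230,260,310,8,'cs4'); crop('w8',230,170,330,270,7,'cw8')
E
```

```text
t: 8.2
eef_pos: [0.4778, 0.2151, 0.1328]
tool_rot: [-0.0, -0.0, 1.0, -0.0]
contact_force: [-0.6, 0.3, -1.5]
gripper_width: 0.264
t: 8.4
eef_pos: [0.4781, 0.2152, 0.1333]
tool_rot: [0.0, -0.0, 1.0, -0.0]
contact_force: [0.8, -0.3, -0.8]
gripper_width: 0.26
t 8.4 shift [-0.0009 -0.0002 -0.0217] dist 0.022 rot [-0.02  0.01  0.03] pos [0.4781 0.2152 0.1333] F [ 0.8 -0.3 -0.8]
t 8.5 shift [-0.0009 -0.0002 -0.0217] dist 0.022 rot [-0.02  0.01  0.02] pos [0.4781 0.2152 0.1333] F [-0.   0.  -1.3]
```

View pics/cs4.png

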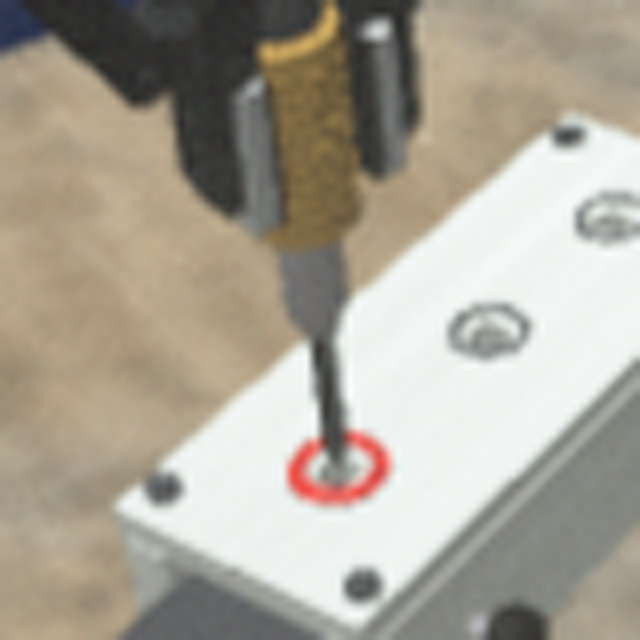

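View pics/cw8.png

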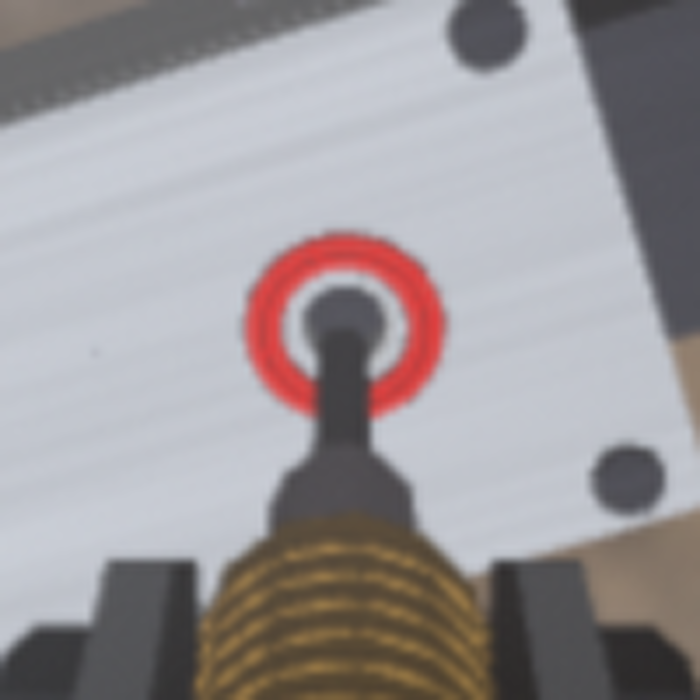

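```bash
python3 -m jog '0 0 0.002 0 0 0 0;0 0 0.004 0 0 0 0;0 0 0.006 0 0 0 0' && python3 -m jog '0 0 0.001 0 0 0 0;0 0 0.001 0 0 0 0;0 0 0.001 0 0 0 0'
```

```text
t: 8.8
eef_pos: [0.478, 0.2152, 0.127]
tool_rot: [0.0, -0.0, 1.0, -0.0]
contact_force: [-0.3, -0.3, -1.5]
gripper_width: 0.262
t: 9.1
eef_pos: [0.4781, 0.2152, 0.1262]
tool_rot: [0.0, -0.0, 1.0, -0.0]
contact_force: [-0.5, 1.3, -1.4]
gripper_width: 0.258
```

```bash
for i in 1 ; do python3 -m jog '0 0 0.001 0 0 0 0;0 0 0.002 0 0 0 0' ;done | grep -E 'pos|force'; python3 -m jog '0 0 0.001 0 0 0 0;0 0 0.002 0 0 0 0'| grep -E 'pos|force'
```

```text
eef_pos: [0.4781, 0.2152, 0.1243]
contact_force: [-0.0, 0.1, -0.2]
eef_pos: [0.4781, 0.2152, 0.1222]
contact_force: [0.8, -0.3, -1.7]
```

```bash
python3 -m jog '0 0 0.001 0 0 0 0;0 0 0.0015 0 0 0 0'| grep -E 'pos|force'
```

```text
eef_pos: [0.478, 0.2151, 0.1206]
contact_force: [-0.5, -0.2, -1.2]
```

```bash
python3 -m jog '0 0 0.001 0 0 0 0;0 0 0.0015 0 0 0 0'| grep -E 'pos|force'
```

```text
eef_pos: [0.478, 0.2152, 0.1192]
contact_force: [0.4, -0.0, -2.5]
```

```bash
python3 -m jog '0 0 0.001 0 0 0 0;0 0 0.0015 0 0 0 0'| grep -E 'pos|force'
```

```text
eef_pos: [0.478, 0.2151, 0.1177]
contact_force: [0.3, 0.1, -0.9]
```

```bash
python3 -m jog '0 0 0.001 0 0 0 0;0 0 0.001 0 0 0 0'| grep -E 'pos|force'
```

```text
eef_pos: [0.478, 0.2151, 0.1166]
contact_force: [0.1, -0.8, -1.0]
```

Still free, with the tip around 0.036. I'm continuing in single, checked steps.

```bash
python3 -m jog '0 0 0.001 0 0 0 0;0 0 0.0015 0 0 0 0'| grep -E 'pos|force'
```

```text
eef_pos: [0.4782, 0.2152, 0.1154]
contact_force: [-0.9, 0.4, 3.3]
```

```bash
python3 -m jog '0 0 0.0005 0 0 0 0;0 0 0.0005 0 0 0 0'| grep -E 'pos|force'; python3 -c "
from h import *
o=status.get_obs(); print(o['eef_pos'].round(5),o['torque'].round(2))"
```

```text
eef_pos: [0.4783, 0.2152, 0.115]
contact_force: [-0.6, -0.4, 3.3]
[0.47833 0.21525 0.11505] [-0.12  0.12  0.01]
```

```bash
python3 -m jog '0 0 0.0007 0 0 0 0;0 0 0.0007 0 0 0 0'| grep -E 'pos|force'
```

```text
eef_pos: [0.4784, 0.2153, 0.1145]
contact_force: [-1.5, -0.9, 4.7]
```

```bash
python3 -m jog '0 0 0.0007 0 0 0 0;0 0 0.0007 0 0 0 0'| grep -E 'pos|force'
```

```text
eef_pos: [0.4786, 0.2153, 0.114]
contact_force: [-0.8, -0.5, 8.1]
```

```bash
python3 -m jog '0 0 0.0007 0 0 0 0;0 0 0.0007 0 0 0 0'| grep -E 'pos|force'
```

```text
eef_pos: [0.4786, 0.2153, 0.1134]
contact_force: [-1.7, -2.0, 9.8]
```

```bash
python3 -m jog '0 0 0.0007 0 0 0 0;0 0 0.0007 0 0 0 0'| grep -E 'pos|force'
```

```text
eef_pos: [0.4787, 0.2153, 0.1129]
contact_force: [-1.9, -1.6, 11.1]
```

```bash
python3 -m jog '0 0 0.0007 0 0 0 0;0 0 0.0007 0 0 0 0'| grep -E 'pos|force'
```

```text
eef_pos: [0.4788, 0.2153, 0.1123]
contact_force: [-1.2, -1.6, 11.1]
```

```bash
python3 -m jog '0 0 0.0007 0 0 0 0;0 0 0.0007 0 0 0 0'| grep -E 'pos|force'
```

```text
eef_pos: [0.4788, 0.2153, 0.1116]
contact_force: [-1.4, -1.9, 12.2]
```

```bash
python3 -m jog '0 0 0.0007 0 0 0 0;0 0 0.0007 0 0 0 0'| grep -E 'pos|force'
```

```text
eef_pos: [0.4788, 0.2153, 0.1109]
contact_force: [-2.8, -2.0, 11.7]
```

```bash
python3 -m jog '0 0 0.0005 0 0 0 0;0 0 0.0005 0 0 0 0'| grep -E 'pos|force'
```

```text
eef_pos: [0.4788, 0.2153, 0.1103]
contact_force: [-1.8, -2.0, 10.9]
```

```bash
python3 -m jog '0 0 0.0007 0 0 0 0;0 0 0.0007 0 0 0 0'| grep -E 'pos|force'
```

```text
eef_pos: [0.4787, 0.2152, 0.1095]
contact_force: [-1.9, -0.8, 10.8]
```

```bash
python3 -m jog '0 0 0.0006 0 0 0 0;0 0 0.0006 0 0 0 0'| grep -E 'pos|force'
```

```text
eef_pos: [0.4786, 0.2152, 0.1088]
contact_force: [-1.6, -0.9, 8.7]
```

```bash
python3 -m jog '0 0 0.0005 0 0 0 0;0 0 0.0005 0 0 0 0'| grep -E 'pos|force'
```

```text
eef_pos: [0.4785, 0.2152, 0.1081]
contact_force: [-1.3, -1.4, 6.4]
```

```bash
python3 -m jog '0 0 0.0005 0 0 0 0'| grep -E 'pos|force'; python3 -c "
from h import *
print(status.get_obs()['eef_pos'],status.get_obs()['contact_force'])"
```

```text
eef_pos: [0.4785, 0.2152, 0.1076]
contact_force: [-1.5, -1.1, 5.5]
[0.47849865 0.21519811 0.10758616] [-1.53600939 -1.09457916  5.4913209 ]
```

```bash
python3 -m jog '0 0 -0.004 0 0 0 0;0 0 -0.01 0 0 0 0;0 0 -0.022 0 0 0 0;0 0 -0.04 0 0 0 0;0 0 -0.06 0 0 0 0'; python3 -m jog '0 0 -0.022 0 0 0 0;0 0 -0.03 0 0 0 0;0 0 -0.03 0 0 0 0;0 0 -0.03 0 0 0 0'; python3 - <<'E'
from h import *
snap('scene','s5'); snap('wrist','w9'); plan((.5189,-.1753,.192)); crop('s5',160,120,300,320,3,'cs5'); crop('w9',180,150,380,350,4,'cw9')
E
```

```text
t: 13.5
eef_pos: [0.4775, 0.2149, 0.1675]
tool_rot: [-0.001, -0.0, 1.0, -0.001]
contact_force: [0.5, 0.8, -0.5]
gripper_width: 0.26
t: 13.9
eef_pos: [0.4775, 0.215, 0.1963]
tool_rot: [-0.0, -0.0, 1.0, -0.0]
contact_force: [-0.5, 0.9, -0.8]
gripper_width: 0.258
t 14.0 shift [-0.0414 -0.3902  0.0045] dist 0.392 rot [-0.09 -0.09  0.04] pos [0.4773 0.2149 0.1959] F [-0.5  0.  -0.1]
```

View pics/cs5.png

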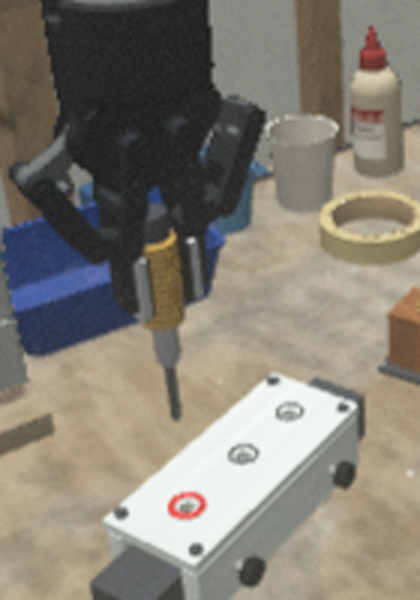

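View pics/cw9.png

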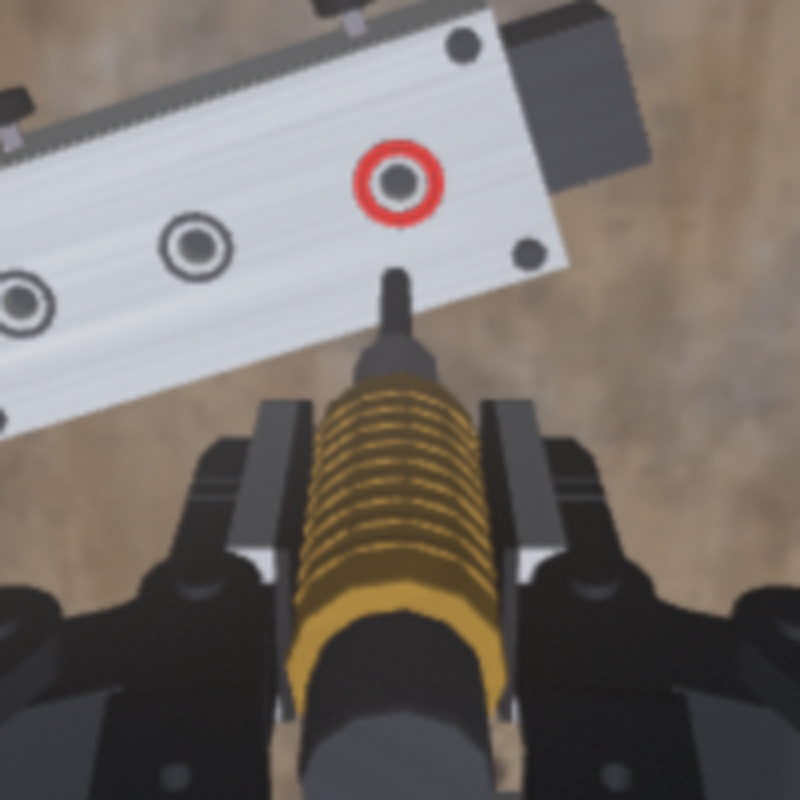

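The nose is out again and the punch sits exactly as it did in the jaws before pressing, with the tip at (397,266) in both wrist crops. I'm taking it back to the holder.

```bash
python3 -m jog '-0.002 -0.02 0 0 0 0 0;-0.006 -0.06 0 0 0 0 0;-0.0105 -0.1 0 0 0 0 0;-0.015 -0.14 0 0 0 0 0;-0.019 -0.18 0 0 0 0 0' && python3 -m jog '-0.004 -0.04 0 0 0 0 0;-0.008 -0.08 0 0 0 0 0;-0.013 -0.12 0 0 0 0 0;-0.0175 -0.16 0 0 0 0 0;-0.0214 -0.19 0 0 0 0 0'; python3 -m jog '-0.001 -0.012 0 0 0 0 0;-0.001 -0.02 0 0 0 0 0;-0.001 -0.02 0 0 0 0 0;-0.001 -0.02 0 0 0 0 0;-0.001 -0.02 0 0 0 0 0'; python3 -m jog '0 0 0 0 0 0 0;0 0 0 0 0 0 0'; python3 - <<'E'
from h import *
plan((.5189,-.1753,.192)); snap('scene','s6'); snap('wrist','w10'); plan((.5189,-.1753,.192)); crop('s6',300,100,420,240,5,'cs6'); crop('w10',180,130,380,330,4,'cw10')
E
```

```text
t: 14.5
eef_pos: [0.4966, 0.0336, 0.1963]
tool_rot: [-0.001, -0.0, 1.0, -0.0]
contact_force: [1.0, -0.1, -0.7]
gripper_width: 0.261
t: 15.0
eef_pos: [0.5179, -0.1576, 0.1964]
tool_rot: [-0.001, 0.001, 1.0, -0.001]
contact_force: [0.5, 1.2, -1.2]
gripper_width: 0.262
t: 15.5
eef_pos: [0.5198, -0.173, 0.197]
tool_rot: [-0.0, -0.001, 1.0, 0.0]
contact_force: [0.1, 0.4, -1.1]
gripper_width: 0.258
t: 15.7
eef_pos: [0.5198, -0.174, 0.1972]
tool_rot: [0.0, -0.001, 1.0, -0.0]
contact_force: [0.8, -0.0, -1.6]
gripper_width: 0.258
t 15.7 shift [ 0.0009 -0.0013  0.0052] dist 0.005 rot [-0.    0.01  0.1 ] pos [ 0.5198 -0.174   0.1972] F [ 0.8 -0.  -1.6]
t 15.8 shift [ 0.0008 -0.0009  0.0053] dist 0.005 rot [-0.01  0.02  0.06] pos [ 0.5197 -0.1744  0.1973] F [-0.3  0.5 -1.1]
```

View pics/cs6.png

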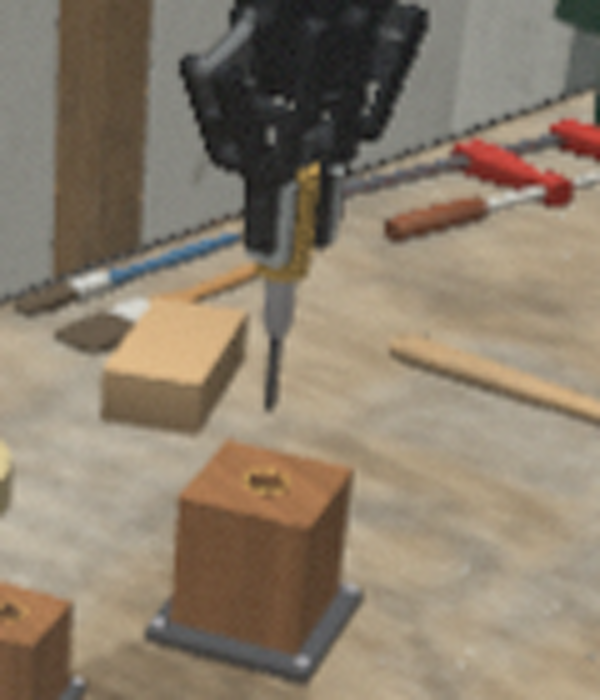

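View pics/cw10.png

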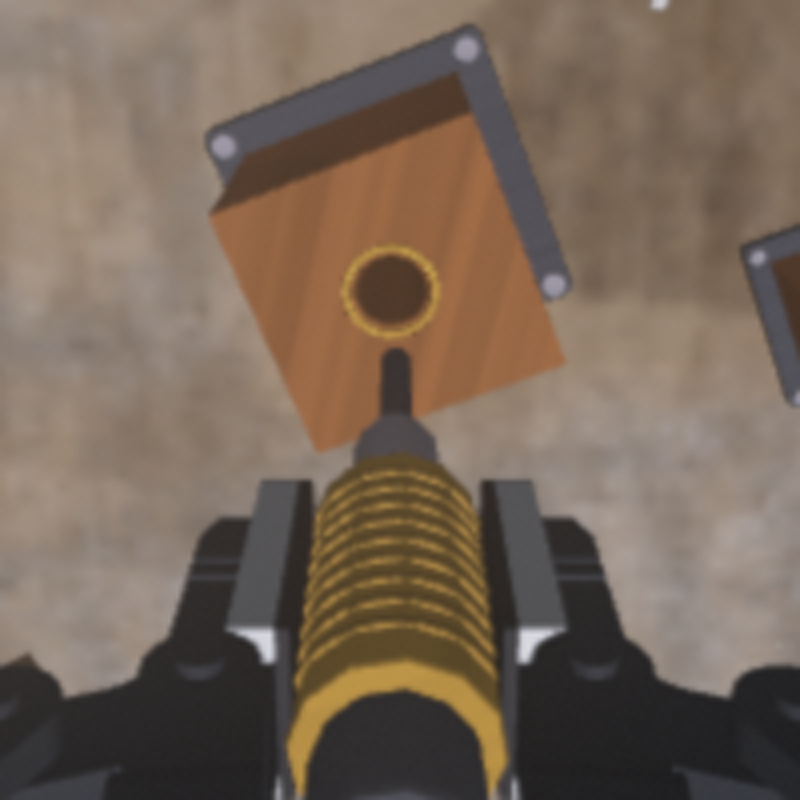

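```bash
python3 -m jog '0.0008 -0.0009 0.005 0 0 0 0;0.0008 -0.0009 0.015 0 0 0 0;0.0008 -0.0009 0.022 0 0 0 0;0.0008 -0.0009 0.022 0 0 0 0;0.0008 -0.0009 0.022 0 0 0 0'; python3 - <<'E'
from h import *
plan((.5189,-.1753,.0906))
E
```

```text
t: 16.3
eef_pos: [0.5186, -0.1757, 0.1748]
tool_rot: [-0.0, -0.0, 1.0, -0.0]
contact_force: [0.0, -0.2, -1.5]
gripper_width: 0.26
t 16.3 shift [-0.0004  0.0005  0.0842] dist 0.084 rot [-0.02 -0.05  0.02] pos [ 0.5186 -0.1757  0.1748] F [ 0.  -0.2 -1.5]
```

```bash
python3 -m jog '-0.0003 0.0004 0.01 0 0 0 0;-0.0003 0.0004 0.02 0 0 0 0;-0.0003 0.0004 0.03 0 0 0 0;-0.0003 0.0004 0.035 0 0 0 0;-0.0003 0.0004 0.035 0 0 0 0'; python3 - <<'E'
from h import *
plan((.5189,-.1753,.0906))
E
```

```text
t: 16.8
eef_pos: [0.5184, -0.1752, 0.1391]
tool_rot: [-0.001, -0.0, 1.0, -0.0]
contact_force: [-0.4, 1.0, -1.3]
gripper_width: 0.257
t 16.8 shift [-0.0006 -0.0001  0.0485] dist 0.048 rot [-0.01 -0.11  0.03] pos [ 0.5184 -0.1752  0.1391] F [-0.4  1.  -1.3]
```

```bash
python3 -m jog '-0.0005 0 0.008 0 0 0 0;-0.0005 0 0.016 0 0 0 0;-0.0005 0 0.022 0 0 0 0;-0.0005 0 0.022 0 0 0 0'; python3 -m jog '0 0 0.006 0 0 0 0;0 0 0.012 0 0 0 0;0 0 0.012 0 0 0 0'; python3 - <<'E'
from h import *
plan((.5189,-.1753,.0906))
E
```

```text
t: 17.2
eef_pos: [0.519, -0.1751, 0.1172]
tool_rot: [-0.001, -0.0, 1.0, -0.0]
contact_force: [-0.3, -0.2, -1.7]
gripper_width: 0.258
t: 17.5
eef_pos: [0.5191, -0.1751, 0.1054]
tool_rot: [-0.001, -0.0, 1.0, -0.0]
contact_force: [-0.1, -1.1, -0.5]
gripper_width: 0.263
t 17.5 shift [ 0.0002 -0.0002  0.0148] dist 0.015 rot [-0.   -0.07  0.03] pos [ 0.5191 -0.1751  0.1054] F [-0.1 -1.1 -0.5]
```

```bash
python3 -m jog '0 0 0.005 0 0 0 0;0 0 0.01 0 0 0 0;0 0 0.012 0 0 0 0;0 0 0.012 0 0 0 0'; python3 -m jog '0 0 0.001 0 0 0 0;0 0 0.0015 0 0 0 0;0 0 0.0015 0 0 0 0'; 
```

```text
t: 17.9
eef_pos: [0.5194, -0.1753, 0.0938]
tool_rot: [-0.0, -0.0, 1.0, -0.0]
contact_force: [0.2, -0.8, -0.9]
gripper_width: 0.262
t: 18.2
eef_pos: [0.5197, -0.1753, 0.0928]
tool_rot: [0.0, -0.0, 1.0, -0.0]
contact_force: [0.4, 0.5, -1.3]
gripper_width: 0.262
```

```bash
python3 -m jog '0 0 0.001 0 0 0 0;0 0 0.001 0 0 0 0'
```

```text
t: 18.4
eef_pos: [0.5196, -0.1753, 0.0916]
tool_rot: [0.0, -0.0, 1.0, -0.0]
contact_force: [0.2, -0.3, -0.9]
gripper_width: 0.263
```

```bash
python3 -m jog '0 0 0.0007 0 0 0 0;0 0 0.0007 0 0 0 0'
```

```text
t: 18.6
eef_pos: [0.5196, -0.1753, 0.0909]
tool_rot: [0.0, -0.0, 1.0, -0.0]
contact_force: [-1.3, 0.9, -1.1]
gripper_width: 0.261
```

```bash
python3 -m jog '0 0 0.0007 0 0 0 0;0 0 0.0007 0 0 0 0'
```

```text
t: 18.8
eef_pos: [0.5197, -0.1753, 0.0906]
tool_rot: [0.0, -0.0, 1.0, -0.0]
contact_force: [-1.1, 0.1, 4.6]
gripper_width: 0.261
```

The rim is felt at exactly the original home height of 0.0906. I'm releasing gently.

```bash
python3 -m jog '0 0 0 0 0 0 0;0 0 0 0 0 0 0.03;0 0 0 0 0 0 0.04;0 0 0 0 0 0 0.05;0 0 0 0 0 0 0.06' 20; python3 -m jog '0 0 0 0 0 0 0.085;0 0 0 0 0 0 0.085;0 0 0 0 0 0 0.085;0 0 0 0 0 0 0.085;0 0 0 0 0 0 0.085'; python3 - <<'E'
from h import *
snap('scene','s7'); snap('wrist','w11'); crop('s7',280,100,420,240,4,'cs7')
E
```

```text
t: 19.3
eef_pos: [0.5197, -0.1753, 0.0902]
tool_rot: [0.0, -0.0, 1.0, -0.0]
contact_force: [-0.1, -0.2, -0.2]
gripper_width: 0.697
t: 19.8
eef_pos: [0.5197, -0.1753, 0.0903]
tool_rot: [0.0, -0.0, 1.0, -0.0]
contact_force: [-0.6, -0.5, 0.1]
gripper_width: 0.998
```

View pics/cs7.png

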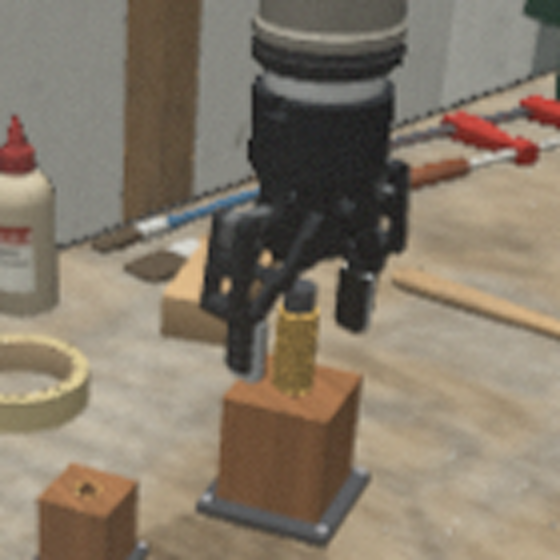

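View pics/w11.png

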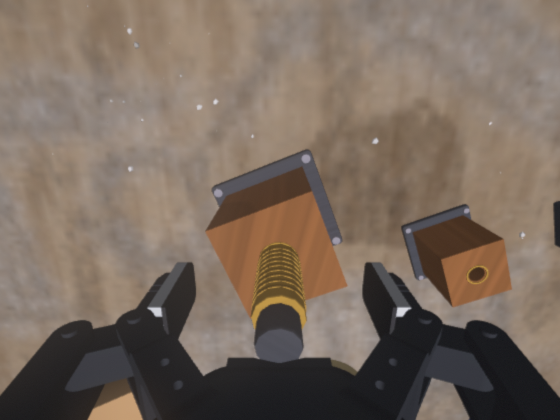

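The punch stands upright and fully down in the holder, with the fingers clear of it. I'm rising straight up and checking.

```bash
python3 -m jog '0 0 -0.015 0 0 0 0.085;0 0 -0.04 0 0 0 0.085;0 0 -0.07 0 0 0 0.085;0 0 -0.1 0 0 0 0.085;0 0 -0.13 0 0 0 0.085'; python3 -m jog '0 0 -0.02 0 0 0 0.085;0 0 -0.02 0 0 0 0.085;0 0 -0.02 0 0 0 0.085;0 0 -0.02 0 0 0 0.085'; python3 - <<'E'
from h import *
snap('scene','s8'); snap('wrist','w12'); crop('s8',270,160,390,260,6,'cs8'); print(status.get_obs()['contact_force'],status.get_obs()['t'])
E
```

```text
t: 20.4
eef_pos: [0.5195, -0.1755, 0.2226]
tool_rot: [0.0, 0.0, 1.0, -0.0]
contact_force: [0.3, -0.4, -0.2]
gripper_width: 0.996
t: 20.8
eef_pos: [0.5189, -0.175, 0.2396]
tool_rot: [-0.001, -0.0, 1.0, 0.0]
contact_force: [0.2, -0.7, -0.4]
gripper_width: 0.995
[-1.0041794  -0.24638266 -0.09884182] 20.9
```

View pics/cs8.png

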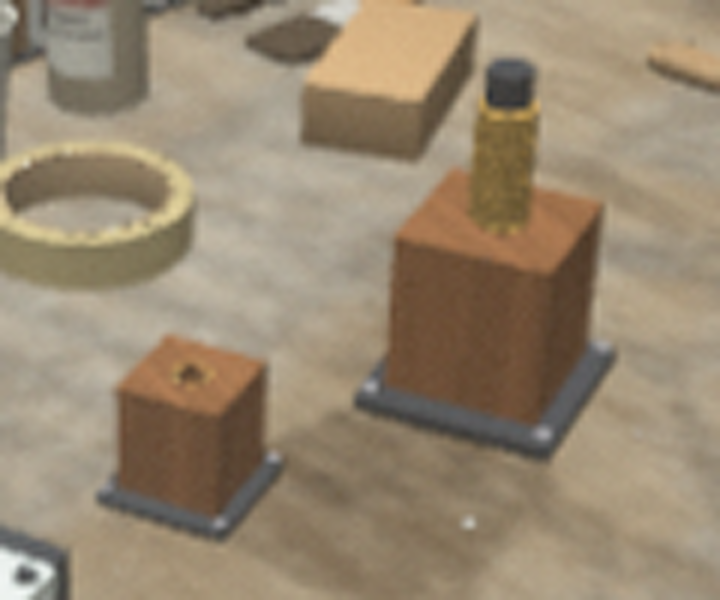

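View pics/s8.png

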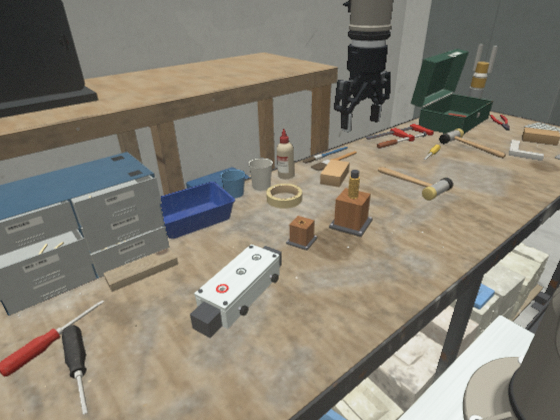

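The punch stands as it did at the start (cap at crop (511,70)), the bystanders are where they were, and the robot is clear. I'm handing in.

```bash
python3 -c "
from station import workorder
print(workorder.hand_in())"
```

```text
the job is handed in; nothing more can be done
None
```

The job is handed in: the punch was tripped once in the red-ringed hole and is back in the larger holder, upright and fully down. It took 20.9 s of the 61 s allowed.

- **Trip:** I felt the bar about 17 mm below the deck. The force rose to about 13 N, then fell steadily to about 6.5 N, which I estimate as roughly 7 mm of nose travel. I stopped there, before the 8.5 mm stop, and backed off. The snap itself I could only infer from that force drop. My first-contact reading would put the travel nearer 8 mm. Either figure is past the 6 mm sure-trip point, and no stop force appeared.
- **Grip:** The wrist picture after pressing showed the punch had not slipped in the jaws, and the nose was out again.
- **Return:** The sleeve met the holder rim at the same height as when I first gripped it (tool point at 0.0906 m). I only opened the jaws after that.
- **Last check:** The final scene picture matches the start picture. The punch is upright in the holder, the tape roll, sanding block and offcut look unmoved, and the open gripper is about 90 mm clear above the punch.

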